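# Load the polishing machine, shut it and set its timer

## Robot

A 6-joint arm with a two-finger parallel gripper is mounted at the origin on the work surface. World frame = base frame: x ahead of the robot, y to its left, z up, the work surface at z = 0. Lengths are in mm, angles in rad, forces in N, time in s.
With the tool pointing down it reaches from about 300 to 775 mm from the base axis. Payload 14.6 kg.
Tool frame: the origin (TCP) lies at the very end of the fingers, on their centre line; the grasp point (between the pads) lies 19 mm behind it; z points along the fingers, y is the line along which they close (so a half turn about z gives the same grasp; the last joint's range is limited). The gripper opens to 94 mm and grips with 3 to 60 N. Pads are 16 mm wide; open, the fingers measure 119 mm over their backs; the gripper's body (75 mm by 177 mm) begins 78 mm behind the grasp point.
Start: joints at [-1.176, 0.3, 1.521, -0, 1.321, -0.067], TCP at [245.05, -492.382, 205.446] pointing down, gripper open.
Joint ranges: [-3.03, 3.03], [-0.79, 2.21], [0.23, 2.52], [-1.04, 4.18], [0, 3.07], [-2.55, 2.55]. Speed limits (rad/s): [2.22, 2.22, 2.57, 3.14, 3.14, 3.14].

## Interface

Orientations are given as [roll, pitch, yaw] about the fixed x, y, z axes, in that order (R = Rz(yaw) Ry(pitch) Rx(roll)).
In Python, from cell import manip, eyes, ticket gives the robot as it stands. The module is installed in compiled form; this text tells all that it offers.
- The arm moves only by the tool arm_command, never from a script. Its argument "plan" is a list of rows, each a list of 5 numbers: the opening, from -1 (shut) to 1 (fully open), then the shift along the tool's x, y, z in m, then the turn about the tool's z in rad. In form: [[jaw, dx, dy, dz, roll], ...]. A call has 1 to 20 rows; each row shifts and turns the commanded pose from where the row before left it, along the tool's axes as they then stand; what a row does not reach is not made up. A row lasts 1/8 s, in which the tool goes at most 62.5 mm and 10.7 degrees, less where a joint would pass 70% of its speed; a pose out of reach is approached as far as the arm can. A call is refused whole if a number of a shift passes 0.0625 or a number of a turn 0.188, either way. A call with a gripper value outside its range is refused whole. The fingers move at their own pace and stop on an object; "newtons" is the grip in N (left out, the last holds). Time passes only in rows, so rows that do not move let the fingers close. It gives the time, the measured TCP pose, the force, the opening and the grip force at its end, in the units of the state.
- manip.read_state(): the state, without advancing time (a new reading comes with each control period).
- eyes.camera(name): name is "scene" or "top" or "wrist"; returns a dict with "img" (384x512x3 uint8, blue, green, red), "z_map" (384x512 float32, mm along the optical axis (not along the pixel's ray), 0 where there is no reading), "fx", "fy", "cx", "cy" (pixels), "eye" and "orientation" of the camera in the world. Camera axes: x right, y down, z forward; pixel columns grow to the right and rows downward; lengths in mm; the calibration is good to about 2 mm. A picture is of the moment at which its call begins.
- ticket.sign_off(): hands the job in; it is judged then, once.
The state is a dict: "clock": time; "joints": joint angles; "qd": joint speeds; "effort": joint torques, N m; "eef_pos": TCP position; "eef_rot": TCP orientation; "wrist_force": force on the tool from outside, world axes, zero at the start; "moment": the same for the moment, N m; "finger_gap": finger opening in mm; "finger_force": force on a finger pad.
Only numpy, scipy, OpenCV 4.12 (cv2) and the standard library are available. Lean on these libraries where they do the work, as an engineer would, in place of code of your own. Each camera call takes 0.05 s, during which the arm holds its last target. There are 200 camera calls.

## Task

Start a polishing run: lower the handled basket of castings into the machine's tank so that it stands flat on the tank floor, and let go of it. Then swing the lid shut and press it down firmly to be sure that it is fully home, and last turn the timer knob until its nose points exactly at the raised tab on the rim of the dial. Leave the tab, the tin, the bottle and the jar where they are, and do not drop the basket in.

Things in the scene. Friction and masses are not known exactly. Their poses are not given: they have to be found in the camera images.
- machine: Fixed bench polishing machine, 295 long (its x, from -145 to +145), 160 wide (y), grey and steel. Origin: under its middle, on the table. Front (-x): an open rectangular tank with its rim 107 above the table, inside 138 (x) by 148 (y), floor 31 above the table, walls 6. Back (+x): a deck 85 high that carries the timer dial. Its yaw varies.
- tank_floor (a point): Centre of the tank's inner floor, 70 in -x from the machine's origin, 31 above the table; axes as the machine's.
- lid_hinge (a point): Middle of the lid's hinge line, which runs along the machine's y at the tank's back rim, 4 in +x from the machine's origin and 110 above the table; axes as the machine's.
- lid (a joint): Angle of the steel lid (rad): 0 shut (flat on the tank), 1.57 standing upright, up to 2.0 leaning back over the dial. It starts open and stays where it is put, by friction (about 2 to 5 N at its edge moves it). The lid is a flat plate 6 thick, 160 wide, that reaches 150 from the hinge, with a pull tab 70 wide and 16 longer at the middle of its free edge; shut, its top is 114 above the table.
- lid_edge (a point): On the lid's outer (upper when shut) face at the middle of its free edge, 150 from the hinge; z is the outward normal of that face, -x points away from the hinge.
- dial_axis (a point): On the timer knob's vertical axis at the height to grip, 122 above the table, 75 in +x from the machine origin; axes as the machine. The knob is a black bar 16 wide (flat upright sides), 74 long; its plain end is a round boss 24 across, 30 from the axis; top 127 above the table underside 97, on a hub 48 across. Fingertips should stay above 99. The dial plate is 136 across.
- timer (a joint): Turn of the timer knob (rad), clockwise from above positive; at 0 its nose points along the machine's +x. It can turn from -2.6 to 2.6 and stays where it is left (friction about 0.05 N m).
- nose (a point): Tip of the knob's thin pointed nose, 52 from the axis, 99 above the table. The other end of the bar is rounded and has no nose. x points outwards along the nose.
- set_tab (a joint): Turn of the raised tab round the dial (rad), counted as for the timer: the timer should end at the same value. Leave it alone.
- tab (a point): Inner point of the small raised dark steel tab (14 long, 7 wide, 12 high) on the rim of the dial, 52 from the axis, where the nose has to point.
- basket: Steel basket with castings in it, 80 (x) by 100 (y), walls 42 high, with a straight handle bar above it along its y: 98 long, 12 wide, from 64 to 74 above the underside, on a post at each end. Origin: centre of the underside. About 0.3 kg.
- tin: Bystander: plain open steel tin 80 by 100 by 42 without a handle. Origin: centre of the underside.
- bottle: Bystander: white bottle 64 across, 170 high, beside the dial. Origin: centre of the underside.
- jar: Bystander: glass jar 72 across, 110 high, on the other side of the dial. Origin: centre of the underside.
Not all that is in view belongs to the job. What is shaped like the basket but orange or yellow is not meant.

How it is judged:
By the outcome, as a careful person would: the job done as asked, in the order asked, and still so for the second after the job is handed in, with the robot touching nothing.
It also fails if it takes over 72 s, if anything falls off the work surface, if the arm or the gripper's body presses on something with over 40 N, if the wrist force passes 120 N, or if a joint passes its speed limit or range.

## Working session

There is one attempt and no reset: what is moved stays moved. The work goes in short steps, Python scripts to look and compute and a tool call to move; the robot and the scene stay as the last step left them, time stands still between calls to the robot, and variables do not carry over. Pictures are saved under pics/ and viewed, at most 10 in all, crops included, and the job is handed in when it is done.

Besides the shell and the picture viewer there is one more tool, called after "Call:" by a JSON object that holds its "api" and its "payload", one argument or row to a line. arm_command: Moves the arm, as the interface text tells. Its arguments: {"type":"object","properties":{"plan":{"type":"array"},"newtons":{"type":"number"}},"required":["plan"]}

```bash
mkdir -p pics
cat > h.py <<'E'
import numpy as np, cv2
from scipy.spatial.transform import Rotation as R
from cell import manip, eyes, ticket
def cam(n):
    c=eyes.camera(n); o=np.array(c["orientation"],float)
    c["R"]=o if o.shape==(3,3) else R.from_euler('xyz',o).as_matrix()
    c["eye"]=np.array(c["eye"],float); return c
def cloud(c):
    z=c["z_map"].astype(float); v,u=np.mgrid[:z.shape[0],:z.shape[1]]
    p=np.dstack([(u-c["cx"])/c["fx"]*z,(v-c["cy"])/c["fy"]*z,z])@c["R"].T+c["eye"]
    p[z<=0]=np.nan; return p
E
python3 - <<'E'
from h import *
print(manip.read_state())
ims=[]
for n in("top","scene"):
    c=cam(n); print(n,c["eye"],c["orientation"]); cv2.imwrite(f"pics/{n}0.png",c["img"]); np.save(f"{n}0.npy",cloud(c))
E
```

```text
{'clock': 0.0, 'joints': array([-1.17557443e+00,  3.00452371e-01,  1.52159498e+00,  3.91783890e-06,
        1.32068100e+00, -6.66026655e-02]), 'qd': array([ 0.00127508,  0.00154638, -0.00027419,  0.00081991,  0.00025995,
        0.00053517]), 'effort': array([-3.78014665e-04, -5.31809378e+01, -3.52739060e+01,  7.07588461e-02,
        2.43675703e-02, -5.70044585e-05]), 'eef_pos': array([ 244.96554756, -492.14030918,  204.89072049]), 'eef_rot': array([-3.14045973e+00, -7.93710762e-05,  4.61823540e-01]), 'wrist_force': array([ 0.2243164 , -0.40896808, -0.1832109 ]), 'moment': array([ 0.0114532 ,  0.01361709, -0.00075228]), 'finger_force': 0.0, 'finger_gap': 94.1601215379049}
top [ 353.8635988   -40.85773995 1522.03889682] [-3.05751688 -0.01472802 -1.56608007]
scene [1331.45202847  145.73242556  867.22031087] [-2.31117121  0.00602758  1.78408712]
```

View pics/top0.png

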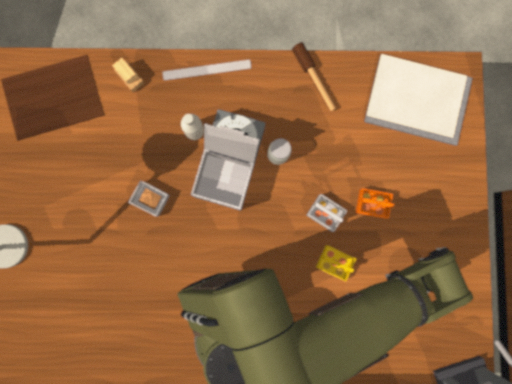

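View pics/scene0.png

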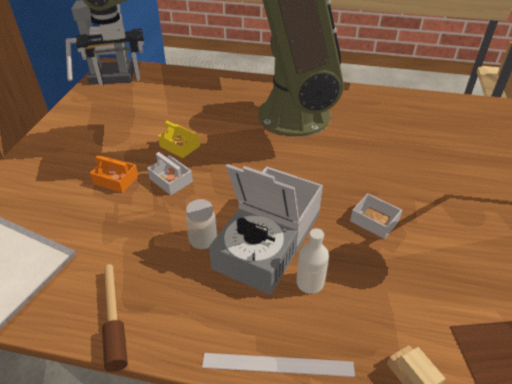

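The top view shows the machine at (228,165), with the lid open toward the dial at (235,122). The bottle is at (191,126), the jar at (279,151) and the handle-less tin at (148,198). There are three handled baskets: steel (327,212), orange (375,203) and yellow (337,263). The steel one fits the description. I'll confirm it in a crop and measure.

Run:
```python
from h import *
im=cv2.imread("pics/top0.png"); P=np.load("top0.npy"); S=np.load("scene0.npy"); si=cv2.imread("pics/scene0.png")
a=cv2.resize(im[175:295,290:410],(400,400),interpolation=2); b=cv2.resize(si[215:285,200:300],(400,280),interpolation=2)
cv2.imwrite("pics/crop1.png",np.hstack([a,np.vstack([b,np.zeros((120,400,3),np.uint8)])]))
def rect(m,t):
    q=m.astype(np.float32); r=cv2.minAreaRect(q); print(t,len(q),"rect c",np.round(r[0],1),np.round(r[1],1),"ang",round(r[2],1),"mean",q.mean(0).round(1)); return r
def sel(P,win,z0,z1):
    u0,v0,u1,v1=win; p=P[v0:v1,u0:u1].reshape(-1,3); return p[(p[:,2]>z0)&(p[:,2]<z1)]
w=sel(P,(305,190,350,235),0,120); print(np.percentile(w[:,2],[50,90,99]))
rect(sel(P,(305,190,350,235),15,90)[:,:2],"basket all")
rect(sel(P,(305,190,350,235),58,90)[:,:2],"handle top")
rect(sel(S,(140,148,198,198),58,90)[:,:2],"handle scene")
rect(sel(P,(185,105,270,212),97,112)[:,:2],"rim z")
rect(sel(P,(185,105,270,212),20,40)[:,:2],"floor")
l=sel(P,(185,105,270,212),135,300); print("lid",l.min(0),l.max(0))
m=sel(P,(185,100,275,215),20,320); rect(m[:,:2],"machine")
c=l.mean(0);n=np.linalg.svd(l-c)[2][2];print("lid c,n",c,n)
l=sel(S,(225,160,300,220),140,300);c=l.mean(0);n=np.linalg.svd(l-c)[2][2];print("lid S",c,n,l.max(0))
k=sel(S,(205,205,300,290),117,135);rect(k[:,:2],"knob top scene")
k=sel(P,(205,105,270,140),117,135);len(k)and rect(k[:,:2],"knob top top")
for n,win in(("bottle",(178,108,206,145)),("jar",(266,136,294,168))):
    k=sel(P,win,90,200);print(n,k.mean(0) if len(k) else None,k[:,2].max() if len(k) else 0)
```

```text
[ 4.61357334 45.55215769 76.99753162]
basket all 350 rect c [ 411.8 -301.7] [100.7  80.7] ang 57.4 mean [ 412.  -303.1]
handle top 126 rect c [ 411.6 -301.6] [97.9 12.5] ang 58.3 mean [ 411.6 -301.1]
handle scene 148 rect c [ 413.8 -300.3] [103.1  14.2] ang 57.6 mean [ 418.1 -297.2]
rim z 431 rect c [570.4  43. ] [310.  198.7] ang 6.5 mean [539.7  53.5]
floor 1888 rect c [549.1  22.7] [272.3 251.3] ang 88.1 mean [516.9  37.6]
lid [569.73915802 -72.84368521 135.09478808] [700.84803055 146.1351846  275.07215453]
machine 5276 rect c [582.9  24.7] [305.6 290.9] ang 74.2 mean [582.5  24.3]
lid c,n [616.49976172  15.99406005 202.65179326] [-0.88120586  0.38133387  0.27939349]
lid S [621.30291633  11.7408338  207.38729014] [ 0.91942389 -0.26095983 -0.29421027] [656.08986336  90.85271529 269.36942583]
knob top scene 412 rect c [634.8  24. ] [123.4  79.1] ang 75.3 mean [638.   12.1]
knob top top 12 rect c [650.8 -37.2] [10.7  8.3] ang 81.0 mean [651.5 -37.2]
bottle [676.81196143 130.64584013 131.12877352] 197.59291153557797
jar [ 608.22697008 -144.27203629  109.13719619] 118.6749587244617
```

View pics/crop1.png

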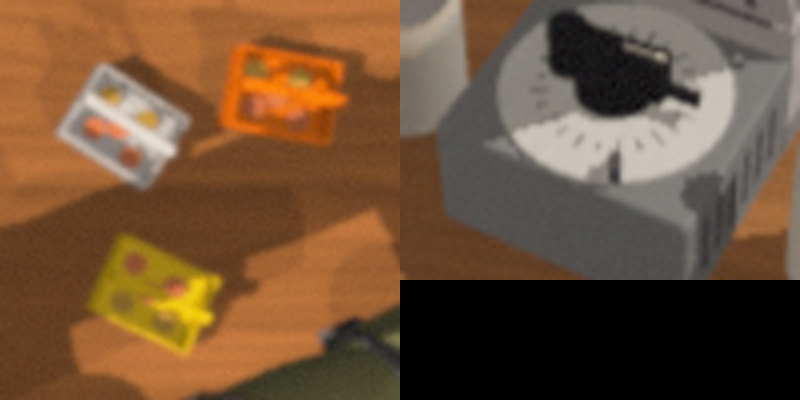

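The crop confirms it: the grey steel basket with the handle bar is at crop (120,125), and the orange (285,95) and yellow (155,295) ones are decoys. The knob's nose points at crop (695,98) and the tab is at (615,165). I'll move above the basket while refining the machine pose.

Call:
{"api": "arm_command", "payload": {
  "plan": [
    [0,0.0293,-0.012,0,0],
    [0,0.0293,-0.012,0,0],
    [0,0.0293,-0.012,0,0],
    [0,0.0293,-0.012,0,0],
    [0,0.0293,-0.012,0,0],
    [0,0.0293,-0.012,0,0],
    [0,0.0293,-0.012,0,0],
    [0,0.0293,-0.012,0,0],
    [0,0,0,0,-0.11],
    [0,0,0,0,-0.11],
    [0,0,0,0.02,-0.11],
    [0,0,0,0.02,-0.11],
    [0,0,0,0.02,-0.11],
    [0,0,0,0,0]
  ]
}}

```text
clock: 1.85
eef_pos: [411.5, -301.5, 144.2]
eef_rot: [-3.139, -0.0, 1.011]
wrist_force: [-1.0, -0.0, 0.1]
finger_gap: 47.1
finger_force: 0.0
```

Run:
```python
from h import *
P=np.load("top0.npy")
z=P[...,2]; m=np.zeros(z.shape,np.uint8); m[152:216,183:262]=((z>99)&(z<113))[152:216,183:262]
n,l,s,_=cv2.connectedComponentsWithStats(m,connectivity=8); i=1+s[1:,4].argmax(); print(s[1:].tolist())
p=P[l==i]
for yw in np.radians([-10,-12,-14,-16,-18]):
    c,s_=np.cos(yw),np.sin(yw); x=p[:,0]*c+p[:,1]*s_; y=-p[:,0]*s_+p[:,1]*c
    print(round(np.degrees(yw)),np.percentile(y,[1,99]).round(1),np.ptp(np.percentile(y,[1,99])).round(1),"xmin",np.percentile(x,1).round(1), "inner z",)
r=cv2.minAreaRect(p[:,:2].astype(np.float32));print(r, p[:,2].mean())
# floor patch
m[:]=0; m[152:212,190:262]=((z>24)&(z<38))[152:212,190:262]
n,l,s,_=cv2.connectedComponentsWithStats(m); i=1+s[1:,4].argmax(); q=P[l==i]; print(cv2.minAreaRect(q[:,:2].astype(np.float32)),q[:,2].mean())
print({k:manip.read_state()[k] for k in("clock","eef_pos","eef_rot","finger_gap")})
```

```text
[[191, 152, 62, 57, 300], [209, 152, 4, 2, 5], [215, 153, 3, 2, 5], [219, 154, 13, 5, 16], [233, 158, 2, 2, 3], [236, 158, 3, 3, 5], [239, 160, 3, 2, 5]]
-10 [ 40.2 208.9] 168.7 xmin 418.6 inner z
-12 [ 59.6 224.6] 165.0 xmin 416.0 inner z
-14 [ 78.8 239.9] 161.2 xmin 412.7 inner z
-16 [ 96.6 256. ] 159.4 xmin 408.3 inner z
-18 [112.6 274. ] 161.4 xmin 400.2 inner z
((512.9417724609375, 36.39398956298828), (159.7213592529297, 149.69802856445312), 74.09794616699219) 106.07321343304929
((515.5747680664062, 37.31483459472656), (146.41644287109375, 135.09637451171875), 74.24897766113281) 30.817495929227153
{'clock': 1.85, 'eef_pos': array([ 411.53493368, -301.50563396,  144.22820077]), 'eef_rot': array([-3.13869597e+00, -3.97932937e-04,  1.01115603e+00]), 'finger_gap': 47.11815738590208}
```

Call:
{"api": "arm_command", "payload": {
  "plan": [
    [0,0,0,0.02,0],
    [0,0,0,0.02,0],
    [0,0,0,0.02,0],
    [0,0,0,0.016,0],
    [0,0,0,0.012,0],
    [0,0,0,0.006,0],
    [0,0,0,0,0],
    [-1,0,0,0,0],
    [-1,0,0,0,0],
    [-1,0,0,0,0],
    [-1,0,0,0,0],
    [-1,0,0,0,0],
    [-1,0,0,0,0]
  ],
  "newtons": 30
}}

```text
clock: 3.48
eef_pos: [412.2, -302.0, 51.6]
eef_rot: [3.141, -0.0, 1.012]
wrist_force: [0.8, 0.4, 3.0]
finger_gap: 11.7
finger_force: 30.0
```

Call:
{"api": "arm_command", "payload": {
  "plan": [
    [-1,0,0,-0.01,0],
    [-1,0,0,-0.02,0],
    [-1,0,0,-0.025,0],
    [-1,0,0,-0.025,0],
    [-1,0,0,-0.025,0],
    [-1,0,0,-0.025,0],
    [-1,0,0,-0.02,0],
    [-1,0.012,-0.0037,0,0],
    [-1,0.025,-0.0078,0,0],
    [-1,0.03,-0.0093,0,0],
    [-1,0.03,-0.0093,0,0],
    [-1,0.03,-0.0093,0,0],
    [-1,0.03,-0.0093,0,0],
    [-1,0.03,-0.0093,0,0],
    [-1,0.03,-0.0093,0,0],
    [-1,0.03,-0.0093,0,0],
    [-1,0.03,-0.0093,0,0],
    [-1,0.03,-0.0093,0,0],
    [-1,0.02,-0.0063,0,0],
    [-1,0.011,-0.0037,0,0]
  ]
}}

```text
clock: 5.98
eef_pos: [501.7, 41.7, 200.5]
eef_rot: [-3.14, 0.001, 1.013]
wrist_force: [-0.6, -0.9, -3.1]
finger_gap: 11.8
finger_force: 30.0
```

Call:
{"api": "arm_command", "payload": {
  "plan": [
    [-1,0,0,0,-0.07],
    [-1,0,0,0,-0.094],
    [-1,0,0,0,-0.07],
    [-1,0,0,0,-0.048],
    [-1,0,0,0,0],
    [-1,0,0,0,0]
  ]
}}

```text
clock: 6.72
eef_pos: [502.0, 40.3, 201.2]
eef_rot: [-3.141, 0.0, 1.293]
wrist_force: [-0.5, 1.2, -2.3]
finger_gap: 11.8
finger_force: 30.0
```

Run:
```python
from h import *
t=cam("top"); s=cam("scene")
cv2.imwrite("pics/carry.png",np.hstack([cv2.resize(t["img"][90:230,170:310],(400,400),interpolation=2),cv2.resize(s["img"][130:270,180:320],(400,400),interpolation=2)]))
```

```text
(no output)
```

View pics/carry.png

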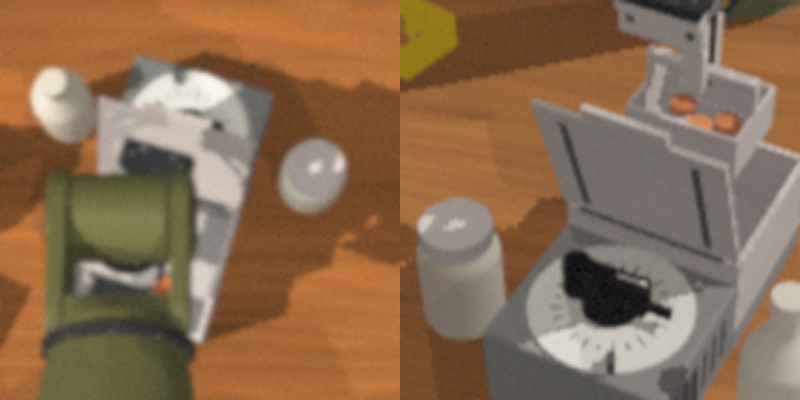

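The basket hangs level over the tank (crop 700,110), and the lid leans back clear of it. Lowering now.

Call:
{"api": "arm_command", "payload": {
  "plan": [
    [-1,0,0,0.01,0],
    [-1,0,0,0.016,0],
    [-1,0,0,0.016,0],
    [-1,0,0,0.016,0],
    [-1,0,0,0.016,0],
    [-1,0,0,0.014,0],
    [-1,0,0,0.012,0],
    [-1,0,0,0.008,0],
    [-1,0,0,0.004,0],
    [-1,0,0,0.002,0],
    [-1,0,0,0.001,0],
    [-1,0,0,0,0],
    [-1,0,0,0,0]
  ]
}}

```text
clock: 8.45
eef_pos: [502.3, 40.3, 86.6]
eef_rot: [3.141, -0.0, 1.294]
wrist_force: [0.6, 0.9, -2.9]
finger_gap: 11.3
finger_force: 30.0
```

Call:
{"api": "arm_command", "payload": {
  "plan": [
    [-1,0,0,0.001,0],
    [-1,0,0,0.001,0],
    [-1,0,0,0.001,0],
    [-1,0,0,0.0005,0],
    [-1,0,0,0,0],
    [-1,0,0,0,0]
  ]
}}

```text
clock: 9.2
eef_pos: [502.2, 40.4, 82.9]
eef_rot: [-3.142, -0.0, 1.294]
wrist_force: [0.1, -0.6, -2.9]
finger_gap: 11.7
finger_force: 30.0
```

Call:
{"api": "arm_command", "payload": {
  "plan": [
    [-1,0,0,0.0007,0],
    [-1,0,0,0.0007,0],
    [-1,0,0,0,0],
    [-1,0,0,0,0]
  ]
}}

```text
clock: 9.7
eef_pos: [502.3, 40.3, 82.5]
eef_rot: [3.141, -0.0, 1.294]
wrist_force: [-6.0, -0.7, 10.8]
finger_gap: 11.8
finger_force: 30.0
```

The basket is on the floor. I'll release it, rise clear above the lid, and look.

Call:
{"api": "arm_command", "payload": {
  "plan": [
    [-0.4,0,0,-0.0005,0],
    [-0.4,0,0,0,0],
    [-0.4,0,0,0,0],
    [-0.4,0,0,0,0],
    [-0.4,0,0,-0.008,0],
    [-0.4,0,0,-0.012,0],
    [-0.4,0,0,-0.02,0],
    [-0.4,0,0,-0.025,0],
    [-0.4,0,0,-0.025,0],
    [-0.4,0,0,-0.025,0],
    [-0.4,0,0,-0.025,0],
    [-0.4,0,0,-0.025,0],
    [-0.4,0,0,-0.025,0],
    [-1,0,0,-0.025,0],
    [-1,0,0,-0.02,0],
    [-1,0,0,0,0]
  ]
}}

```text
clock: 11.7
eef_pos: [502.4, 40.4, 318.8]
eef_rot: [3.139, -0.001, 1.294]
wrist_force: [-0.2, -0.1, -0.3]
finger_gap: 2.3
finger_force: 0.0
```

Run:
```python
from h import *
w=cam("wrist"); s=cam("scene")
cv2.imwrite("pics/rel.png",np.hstack([cv2.resize(w["img"],(400,300)),cv2.resize(s["img"][120:270,170:370],(400,300),interpolation=2)]))
P=cloud(w); 
M=np.array([581.8,17.9]); c,s_=np.cos(-.2766),np.sin(-.2766)
x=(P[...,0]-M[0])*c+(P[...,1]-M[1])*s_; y=-(P[...,0]-M[0])*s_+(P[...,1]-M[1])*c; z=P[...,2]
for lo,hi in((98,103),(103,112),(66,78),(25,37)):
    m=(z>lo)&(z<hi)&(x<5)&(x>-150)&(abs(y)<90); q=np.c_[x[m],y[m]].astype(np.float32)
    if len(q)>20: print(lo,hi,len(q),q.min(0),q.max(0),z[m].mean())
m=(abs(x+83)<9)&(abs(y)<54)&(z>85)&(z<125); q=np.c_[x[m],y[m],z[m]]; print("handle",len(q),q.min(0),q.max(0),np.median(q,0)); A=np.linalg.lstsq(np.c_[q[:,:2],np.ones(len(q))],q[:,2],rcond=None)[0];print(A)
```

```text
98 103 263 [-139.59573  -75.32872] [-0.9239463 68.38928  ] 100.72492508895698
103 112 2178 [-145.44016  -80.41197] [ 4.450484 79.27656 ] 106.1567285870576
66 78 951 [-139.68434  -75.17331] [-0.95964104 71.88092   ] 72.02353875433707
25 37 4885 [-139.71848   -75.336586] [-1.0503902 70.81239  ] 31.694168760525212
handle 579 [-88.89861445 -48.61739128  85.94874358] [-76.95655654  49.55587368 107.22182156] [-82.84766614   5.30380813 104.50164044]
[ 1.90533941e-02 -1.34631096e-02  1.05884936e+02]
```

View pics/rel.png

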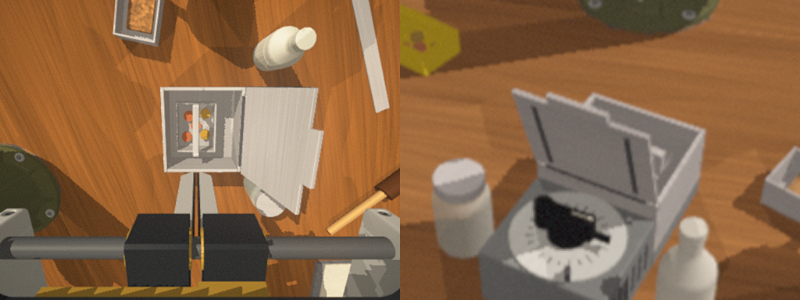

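The basket stands flat in the tank, handle top at about 105 mm as expected, and it has been let go. The lid leans back at about 1.86 rad. Next I go over and behind it.

Call:
{"api": "arm_command", "payload": {
  "plan": [
    [-1,0,0.012,0,0],
    [-1,0,0.022,0,0],
    [-1,0,0.024,0,0],
    [-1,0,0.024,0,0],
    [-1,0,0.024,0,0],
    [-1,0,0.024,0,0],
    [-1,0,0.022,0,0],
    [-1,0,0.013,0,0],
    [-1,0,0,0,0],
    [-1,0,0,0.016,0],
    [-1,0,0,0.02,0],
    [-1,0,0,0.02,0],
    [-1,0,0,0.015,0],
    [-1,0,0,0,0]
  ]
}}

```text
clock: 13.55
eef_pos: [660.3, -4.7, 244.7]
eef_rot: [-3.14, 0.0, 1.294]
wrist_force: [0.3, 0.0, -0.7]
finger_gap: 0.4
finger_force: 0.0
```

Call:
{"api": "arm_command", "payload": {
  "plan": [
    [-1,0,-0.0123,0,0],
    [-1,0,-0.0123,0,0],
    [-1,0,-0.0123,0,0],
    [-1,0,-0.0123,0,0],
    [-1,0,-0.0123,0,0],
    [-1,0,-0.012,0.0005,0],
    [-1,0,-0.012,0.0005,0],
    [-1,0,-0.012,0.0005,0],
    [-1,0,-0.0112,0.0042,0],
    [-1,0,-0.0112,0.0042,0],
    [-1,0,-0.0112,0.0042,0],
    [-1,0,-0.0098,0.007,0],
    [-1,0,-0.0098,0.007,0],
    [-1,0,-0.0098,0.007,0]
  ]
}}

```text
clock: 15.3
eef_pos: [505.9, 39.3, 210.3]
eef_rot: [-3.141, 0.0, 1.294]
wrist_force: [2.1, -0.5, 0.1]
finger_gap: 0.2
finger_force: 0.9
```

Call:
{"api": "arm_command", "payload": {
  "plan": [
    [-1,0,-0.0076,0.0093,0],
    [-1,0,-0.0076,0.0093,0],
    [-1,0,-0.0076,0.0093,0],
    [-1,0,-0.005,0.0108,0],
    [-1,0,-0.005,0.0108,0],
    [-1,0,-0.005,0.0108,0],
    [-1,0,-0.0018,0.0103,0],
    [-1,0,-0.0018,0.0103,0],
    [-1,0,-0.001,0.008,0],
    [-1,0,0,0.004,0],
    [-1,0,0,0.002,0],
    [-1,0,0,0,0]
  ]
}}

```text
clock: 16.8
eef_pos: [465.8, 50.7, 116.0]
eef_rot: [3.141, 0.0, 1.294]
wrist_force: [0.5, 0.2, 0.3]
finger_gap: 0.6
finger_force: 0.0
```

Call:
{"api": "arm_command", "payload": {
  "plan": [
    [-1,0,0,0.001,0],
    [-1,0,0,0.001,0],
    [-1,0,0,0.001,0],
    [-1,0,0,0,0]
  ]
}}

```text
clock: 17.3
eef_pos: [466.0, 50.7, 114.1]
eef_rot: [3.141, -0.0, 1.294]
wrist_force: [-4.8, -0.1, 13.9]
finger_gap: 0.5
finger_force: 7.1
```

Call:
{"api": "arm_command", "payload": {
  "plan": [
    [-1,0,0,0.0006,0],
    [-1,0,0,0.0006,0],
    [-1,0,0,0,0],
    [-1,0,0,0,0]
  ]
}}

```text
clock: 17.8
eef_pos: [466.1, 50.7, 113.9]
eef_rot: [3.14, -0.0, 1.294]
wrist_force: [-12.0, -0.7, 27.8]
finger_gap: 0.5
finger_force: 14.0
```

Call:
{"api": "arm_command", "payload": {
  "plan": [
    [-1,0,0,0.0005,0],
    [-1,0,0,0,0],
    [-1,0,0,0,0],
    [-1,0,0,-0.002,0],
    [-1,0,0,-0.004,0],
    [-1,0,0,-0.02,0],
    [-1,0,0,-0.03,0],
    [-1,0,0,-0.03,0],
    [-1,0,0,-0.03,0],
    [-1,0,0,-0.03,0],
    [-1,0,0.02,-0.02,0],
    [-1,0,0.025,0,0],
    [-1,0,0.025,0,0],
    [-1,0,0.025,0,0],
    [-1,0,0.025,0,0],
    [-1,0,0.025,0,0],
    [-1,0,0.025,0,0],
    [-1,0,0.01,0,0],
    [-1,0,0,0,0]
  ]
}}

```text
clock: 20.18
eef_pos: [638.8, 1.5, 276.8]
eef_rot: [-3.141, 0.0, 1.294]
wrist_force: [0.4, 0.4, 0.2]
finger_gap: 0.5
finger_force: 0.0
```

Run:
```python
from h import *
w=cam("wrist"); s=cam("scene"); t=cam("top")
for n,c in(("w",w),("s",s),("t",t)): np.savez(f"{n}1.npz",P=cloud(c),img=c["img"])
cv2.imwrite("pics/dial.png",np.hstack([cv2.resize(w["img"],(400,300)),cv2.resize(s["img"][190:290,190:323],(400,300),interpolation=2)]))
P=cloud(w); M=np.array([581.8,17.9]); c,s_=np.cos(-.2766),np.sin(-.2766)
x=(P[...,0]-M[0])*c+(P[...,1]-M[1])*s_; y=-(P[...,0]-M[0])*s_+(P[...,1]-M[1])*c; z=P[...,2]
m=(x<0)&(x>-145)&(abs(y)<78)&(z>100)&(z<140); q=np.c_[x[m],y[m],np.ones(m.sum())]; print("lid plane",np.linalg.lstsq(q,z[m],rcond=None)[0],m.sum())
m=(x>0)&(x<150)&(abs(y)<80)&(z>119)&(z<135); q=np.c_[x[m],y[m]].astype(np.float32); print("knob top",len(q),cv2.minAreaRect(q) if len(q)else 0)
```

```text
lid plane [-5.93672943e-04  1.71483056e-04  1.13794099e+02] 13518
knob top 814 ((76.0673599243164, -5.334663391113281), (22.91283416748047, 74.33900451660156), 0.3380407989025116)
```

View pics/dial.png

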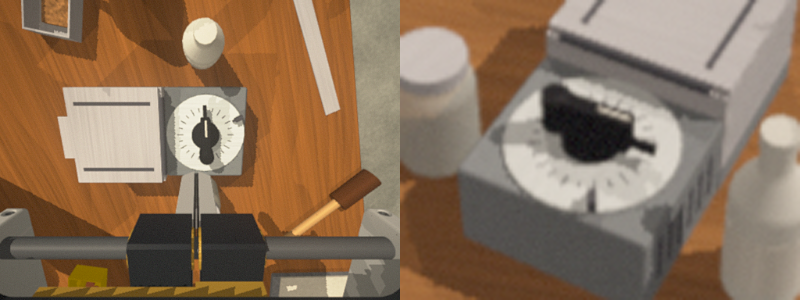

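The lid is shut flat (plane at 113.8 mm). In the wrist view the nose points to machine +y at (205,105), and the tab is right of the dial at (238,121). I'll measure both angles now.

Run:
```python
from h import *
M=np.array([581.8,17.9]); c,s_=np.cos(-.2766),np.sin(-.2766)
for n in "ws":
    d=np.load(n+"1.npz"); P=d["P"]; g=d["img"].max(2)
    x=(P[...,0]-M[0])*c+(P[...,1]-M[1])*s_-75; y=-(P[...,0]-M[0])*s_+(P[...,1]-M[1])*c; z=P[...,2]; r=np.hypot(x,y); th=np.degrees(np.arctan2(y,x))
    pl=(r<66)&(z>82)&(z<92); print(n,"plate z",np.median(z[pl]),"plate c", cv2.minEnclosingCircle(np.c_[x,y][:0].astype(np.float32)) if 0 else "")
    for lab,m in(("high ring",(r>48)&(r<72)&(z>91)&(z<106)),("dark ring",(r>50)&(r<70)&(z>80)&(z<106)&(g<75)),("nose",(r>38)&(r<56)&(z>90)&(z<106)&(g<75)),("boss",(z>118)&(z<133)&(r<50))):
        k,l,st,_=cv2.connectedComponentsWithStats(m.astype(np.uint8))
        for i in range(1,k):
            if st[i,4]>8:
                q=l==i; print(lab,st[i].tolist(),"x,y,z",x[q].mean().round(1),y[q].mean().round(1),z[q].mean().round(1),"th",np.median(th[q]).round(1),"r",r[q].min().round(),r[q].max().round())
d=np.load("w1.npz")["img"]; cv2.imwrite("pics/dz.png",cv2.resize(d[100:235,200:330],(780,600) if 0 else (578,600),interpolation=2))
```

```text
w plate z 87.77352737418065 plate c 
high ring [297, 147, 15, 10, 83] x,y,z 54.2 29.0 98.4 th 28.3 r 52.0 69.0
nose [261, 136, 3, 10, 13] x,y,z -1.6 45.2 105.5 th 92.0 r 39.0 50.0
boss [255, 153, 19, 59, 815] x,y,z -0.0 -5.3 126.0 th -67.6 r 1.0 43.0
s plate z 87.95798987098829 plate c 
high ring [260, 210, 15, 9, 55] x,y,z -68.9 -0.3 97.5 th -165.7 r 67.0 72.0
high ring [252, 252, 3, 7, 19] x,y,z 57.5 30.4 99.1 th 27.9 r 57.0 71.0
nose [268, 237, 6, 4, 10] x,y,z 0.9 45.7 103.2 th 88.7 r 38.0 51.0
boss [236, 217, 32, 18, 255] x,y,z 3.6 -3.3 125.0 th -39.0 r 0.0 41.0
```

View pics/dz.png

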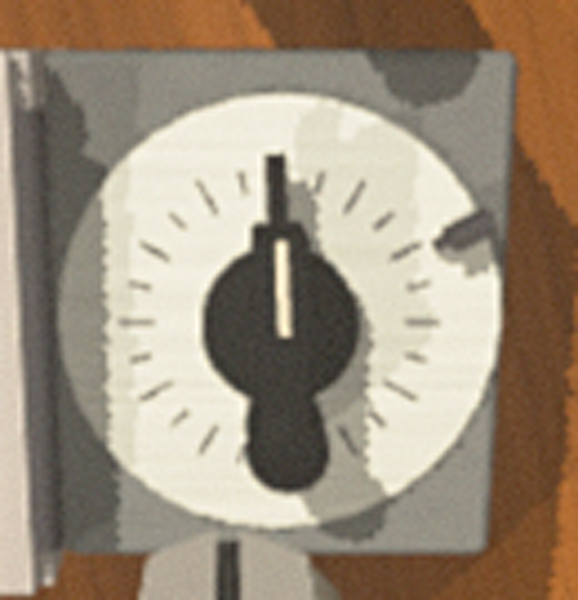

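The nose is at about 90° CCW from machine +x and the tab at about 28.5° CCW, so I need a clockwise turn of about 62°. The bar is at dial centre and aligned with the fingers. Gripping.

Call:
{"api": "arm_command", "payload": {
  "plan": [
    [0,0,0.008,0,0],
    [0,0,0.0085,0,0],
    [0,0,0,0.02,0],
    [0,0,0,0.025,0],
    [0,0,0,0.025,0],
    [0,0,0,0.025,0],
    [0,0,0,0.025,0],
    [0,0,0,0.022,0],
    [0,0,0,0.016,0],
    [0,0,0,0.01,0],
    [0,0,0,0.005,0],
    [0,0,0,0,0],
    [-1,0,0,0,0],
    [-1,0,0,0,0],
    [-1,0,0,0,0],
    [-1,0,0,0,0],
    [-1,0,0,0,0]
  ],
  "newtons": 15
}}

```text
clock: 22.45
eef_pos: [654.0, -2.6, 104.5]
eef_rot: [-3.14, -0.0, 1.294]
wrist_force: [-7.2, 3.0, 4.4]
finger_gap: 15.9
finger_force: 14.9
```

Call:
{"api": "arm_command", "payload": {
  "plan": [
    [-1,0,-0.0004,0,0],
    [-1,0,0,0,0.06],
    [-1,0,0,0,0.09],
    [-1,0,0,0,0.09],
    [-1,0,0,0,0.09],
    [-1,0,0,0,0.09],
    [-1,0,0,0,0.09],
    [-1,0,0,0,0.09],
    [-1,0,0,0,0.09],
    [-1,0,0,0,0.09],
    [-1,0,0,0,0.09],
    [-1,0,0,0,0.09],
    [-1,0,0,0,0.08],
    [-1,0,0,0,0.04],
    [-1,0,0,0,0],
    [-1,0,0,0,0]
  ]
}}

```text
clock: 24.45
eef_pos: [653.5, -2.0, 104.5]
eef_rot: [-3.14, 0.002, 0.214]
wrist_force: [-8.8, 6.0, 6.4]
finger_gap: 15.8
finger_force: 15.0
```

```bash
cat > ang.py <<'E'
from h import *
M=np.array([581.8,17.9]); c,s_=np.cos(-.2766),np.sin(-.2766)
def run(tag):
    ims=[]
    for n in("wrist","scene","top"):
        d=cam(n); P=cloud(d); g=d["img"].max(2); ims.append(d["img"])
        x=(P[...,0]-M[0])*c+(P[...,1]-M[1])*s_-75.8; y=-(P[...,0]-M[0])*s_+(P[...,1]-M[1])*c+.3; z=P[...,2]; r=np.hypot(x,y); th=np.degrees(np.arctan2(y,x))
        for lab,m in(("tab",(r>50)&(r<72)&(z>92)&(z<105)&(abs(th)<60)),("nose",(r>36)&(r<51)&(z>93)&(z<109)&(abs(th)<80)&(g<90)),("bar",(z>121)&(z<130)&(r<46))):
            if m.sum()>5:
                q=np.c_[x[m],y[m]].astype(np.float32); print(n,lab,m.sum(),"mean",q.mean(0).round(1),z[m].mean().round(1),"th",np.median(th[m]).round(1),"rect",[np.round(v,1) for v in cv2.minAreaRect(q)])
    b=ims[1][205:285,200:300]
    cv2.imwrite(f"pics/{tag}.png",np.hstack([cv2.resize(ims[0][100:235,200:330],(400,415),interpolation=2),np.vstack([cv2.resize(b,(400,320),interpolation=2),np.zeros((95,400,3),np.uint8)])]))
E
python3 -c "from ang import *; run('t1')"
```

```text
wrist tab 265 mean [53.8 29. ] 99.6 th 28.5 rect [array([52.5, 28.5]), array([19.5,  6.7]), np.float64(28.1)]
wrist nose 166 mean [38.  21.3] 106.2 th 29.3 rect [array([38. , 21.1]), array([14.9,  4.7]), np.float64(28.3)]
wrist bar 2975 mean [-2.4 -0.6] 126.1 th -20.1 rect [array([-2.7, -3.9]), array([74.2, 38.9]), np.float64(40.7)]
scene tab 24 mean [56.2 30.5] 100.0 th 28.4 rect [array([53.6, 29. ]), array([20.3,  4.4]), np.float64(27.9)]
scene nose 10 mean [37.8 21.9] 105.9 th 29.9 rect [array([37.8, 21.9]), array([14.4,  2.2]), np.float64(27.9)]
scene bar 205 mean [0.2 1.3] 126.2 th 11.1 rect [array([-1. , -2.7]), array([73.4, 37.4]), np.float64(43.5)]
```

The nose and tab agree within about 1°. Release, rise and verify.

Call:
{"api": "arm_command", "payload": {
  "plan": [
    [-1,-0.0003,-0.0004,0,0.006],
    [-1,0,0,0,0],
    [-0.6,0,0,0,0],
    [-0.3,0,0,0,0],
    [0,0,0,0,0],
    [0,0,0,0,0],
    [0,0,0,-0.006,0],
    [0,0,0,-0.012,0],
    [0,0,0,-0.02,0],
    [0,0,0,-0.03,0],
    [0,0,0,-0.03,0],
    [0,0,0,-0.03,0],
    [0,0,0,-0.03,0],
    [0,0,0,-0.02,0],
    [0,-0.02,0,0,0],
    [0,-0.02,0,0,0],
    [0,0,0,0,0],
    [0,0,0,0,0]
  ]
}}

```text
clock: 26.85
eef_pos: [615.3, -10.8, 282.9]
eef_rot: [3.141, -0.001, 0.208]
wrist_force: [-0.1, -0.2, -0.1]
finger_gap: 47.1
finger_force: 0.0
```

Run:
```python
from ang import *
run('t2')
im=cv2.imread('pics/t2.png')
d=cam("wrist"); cv2.imwrite('pics/t3.png',np.hstack([cv2.resize(d["img"],(400,300)),im[:300,400:]]))
print(manip.read_state()["clock"])
```

```text
wrist tab 69 mean [53.4 29.3] 99.4 th 28.7 rect [array([53., 29.]), array([16.5,  5. ]), np.float64(27.8)]
wrist nose 39 mean [38.1 21.2] 106.3 th 29.0 rect [array([38.1, 21.2]), array([14.3,  2.5]), np.float64(27.8)]
wrist bar 844 mean [-5.8 -2. ] 126.2 th -115.4 rect [array([-5.3, -1.7]), array([73.2, 22.5]), np.float64(27.9)]
scene tab 28 mean [56.3 25.2] 98.2 th 28.4 rect [array([52.7,  4.7]), array([62.9, 18.5]), np.float64(85.7)]
scene nose 11 mean [37.6 21.1] 106.9 th 28.7 rect [array([38.5, 21.1]), array([10.8,  4.4]), np.float64(27.9)]
scene bar 195 mean [-4.  -1.1] 126.2 th -67.4 rect [array([-3.8,  1.3]), array([75.3, 23.1]), np.float64(32.6)]
top bar 20 mean [-19.7 -11.8] 125.8 th -148.0 rect [array([-19.2, -12. ]), array([15.5, 17.7]), np.float64(35.0)]
27.05
```

View pics/t3.png

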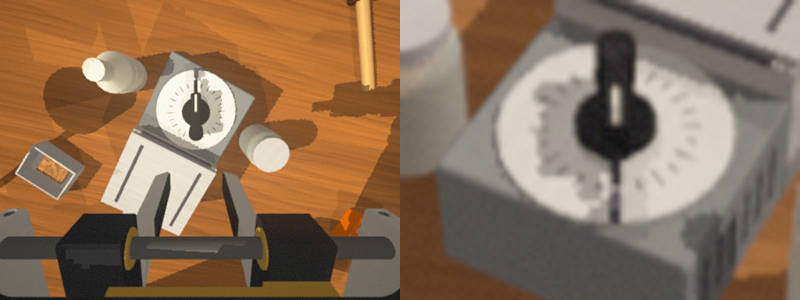

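The nose at wrist (197,80) lines up with the tab at (198,70): 29.0° against 28.7°. The lid is shut, and the arm is clear of everything.

```bash
python3 -c "
from cell import ticket
print(ticket.sign_off())"
```

```text
the job is handed in; nothing more can be done
None
```

I set the basket flat on the tank floor and let go of it, swung the lid shut and pressed it down with more than 28 N, turned the timer nose to within about 0.3° of the tab, and handed the job in at about 27 s; no verdict came back.

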